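# Make up the pellet kit and the film kit beside the spectrometer

## Task

Make up the two measurement kits from the stock on the bench. In the long tray go the white jar (compartment next to the tray's tab), the pellet die (middle compartment) and the plunger (compartment farthest from the tab); in the short tray go the glass vial (compartment next to that tray's tab) and the film holder (the other compartment). Each part must stand upright on the floor of its own compartment, and the amber bottle belongs to no kit: leave it standing where it is.

Things in the scene. Friction and masses are not known exactly. Their poses are not given: they have to be found in the camera images.
- die: Pellet die: squat steel cylinder, 48 mm in diameter and 40 mm high, with a 52 mm wide, 8 mm high flange at the foot and a small dark bore in its top. About 0.45 kg. Its origin is the centre of its underside, z up along its axis. It stands upright on the bench at the start.
- plunger: Die plunger: plain steel rod, 20 mm in diameter, standing on a round steel foot 36 mm in diameter and 12 mm high; 62 mm high in all. About 0.16 kg. Its origin is the centre of its underside, z up along its axis. It stands upright on the bench at the start.
- jar: Squat white plastic screw-cap jar, 44 mm in diameter (43 mm below the cap), 42 mm high, closed, about 60 g. Its origin is the centre of its underside, z up along its axis. It stands upright on the bench at the start.
- vial: Slender clear glass vial with a white paper band and black cap: 26 mm in diameter, 44 mm to the cap, 58 mm high in all; cap 25 mm in diameter; about 40 g. Its origin is the centre of its underside, z up along its axis. It stands upright on the bench at the start.
- holder: Film holder: aluminium foot 40 mm (x) by 56 mm (y) by 8 mm with an upright plate across its middle, 10 mm thick (x), 50 mm wide (y), its top 62 mm above the bench; the plate has a 24 mm wide, 22 mm high window from 14 to 36 mm up and is solid above that. About 0.13 kg. Best gripped across the plate's thickness, along its x, near the top. Origin: centre of the foot's underside, z up. It stands upright at the start, turned at most 0.8 rad from the world axes.
- long_tray: Long kit tray with a white floor and black walls, dividers and tab, fixed to the bench, 96 mm (x) by 232 mm (y), floor 4 mm thick, outer and dividing walls 4 mm thick with tops 12 mm above the bench. Three equal compartments in a row along its y, each 88 mm (x) by 72 mm (y) inside, centred at y = +76, 0 and -76 mm, x = 0. A 40 mm wide tab sticks out 20 mm from its +y end, next to the +76 mm compartment. Origin: centre of the underside.
- short_tray: Short kit tray with a white floor and black walls, divider and tab, fixed to the bench, 96 mm (x) by 156 mm (y), floor 4 mm thick, walls 4 mm thick with tops 12 mm above the bench. Two equal compartments along its y, each 88 mm (x) by 72 mm (y) inside, centred at y = -38 and +38 mm, x = 0. A 40 mm wide tab sticks out 20 mm from its -y end, next to the -38 mm compartment. Origin: centre of the underside.
- bottle: Amber glass reagent bottle with white label and black cap, 46 mm in diameter, 79 mm high, standing among the stock. Not part of any kit; to be left where it is. Origin: centre of its underside, z up.
There are look-alikes about, which are no part of the job. What is shaped like the die but blue is not meant. Leave any blue look-alike of the vial alone.

How it is judged (in metres and radians):
At the end, for the whole second after the job is handed in: Every part stands in its own compartment: underside within 3.5 mm of the floor, centre within 34 mm (tray x) and 28 mm (tray y) of the compartment's centre, tilt under 0.12 rad, released, at rest. The amber bottle stands upright within 20 mm of its start (x of jar in the frame of long_tray between -0.034 and 0.034 m and y of jar in the frame of long_tray between 0.048 and 0.104 m and z of jar in the frame of long_tray between 0 and 0.0075 m and angle between each of jar, die, plunger, vial, holder's own z axis and vertical below 0.12 rad and linear speed of each of jar, die, plunger, vial, holder below 0.02 m/s and angular speed of each of jar, die, plunger, vial, holder below 0.3 rad/s and x of die in the frame of long_tray between -0.034 and 0.034 m and y of die in the frame of long_tray between -0.028 and 0.028 m and z of die in the frame of long_tray between 0 and 0.0075 m and x of plunger in the frame of long_tray between -0.034 and 0.034 m and y of plunger in the frame of long_tray between -0.104 and -0.048 m and z of plunger in the frame of long_tray between 0 and 0.0075 m and x of vial in the frame of short_tray between -0.034 and 0.034 m and y of vial in the frame of short_tray between -0.066 and -0.01 m and z of vial in the frame of short_tray between 0 and 0.0075 m and x of holder in the frame of short_tray between -0.034 and 0.034 m and y of holder in the frame of short_tray between 0.01 and 0.066 m and z of holder in the frame of short_tray between 0 and 0.0075 m and distance of bottle from where it was at the start of the episode below 0.02 m and angle between bottle's own z axis and vertical below 0.15 rad); the robot touches nothing.
It fails at once if The amber bottle is pushed more than 30 mm away or knocked over (distance of bottle from where it was at the start of the episode above 0.03 m or angle between bottle's own z axis and vertical above 0.4 rad).
It also fails if it takes over 128 s, if anything falls off the work surface, if the arm or the gripper's body presses on something with over 40 N, if the wrist force passes 120 N, or if a joint passes its speed limit or range.

## Robot

A 7-joint arm with a two-finger parallel gripper is mounted at the origin on the work surface. World frame = base frame: x ahead of the robot, y to its left, z up, the work surface at z = 0. Lengths are in mm, angles in rad, forces in N, time in s.
With the tool pointing down it reaches from about 425 to 875 mm from the base axis. Payload 4.7 kg.
Tool frame: the origin (TCP) lies at the very end of the fingers, on their centre line; the grasp point (between the pads) lies 19 mm behind it (env.grip_point_offset is the distance from the TCP to the grasp point, in mm); z points along the fingers, y is the line along which they close (so a half turn about z gives the same grasp; the last joint's range is limited). The gripper opens to 87 mm and grips with 3 to 60 N. Pads are 19 mm wide; open, the fingers measure 117 mm over their backs; the gripper's body (75 mm by 190 mm) begins 51 mm behind the grasp point.
Start: joints at [1.181, 0.321, -0.07, 1.45, 0.023, 1.371, -0.057], TCP at [255.378, -597.752, 222.587] pointing down, gripper open.
Joint ranges: [-2.86, 2.86], [-0.3, 2.09], [-1.38, 1.24], [0.06, 2.45], [-1.56, 4.7], [0.09, 2.05], [-2.69, 2.69]. Speed limits (rad/s): [2.57, 2.57, 3.14, 3.14, 3.14, 3.14, 3.14].

## Interface

Orientations are given as a 3x3 rotation matrix whose columns are the frame's x, y, z axes.
In Python, from cell import env, optics, spot_in, trace, tip_of gives the robot as it stands.
- The arm moves only by the tool move_arm, never from a script. Its argument "targets" is a list of rows, each a list of 5 numbers: the shift along the tool's x, y, z in cm, then the turn about the tool's z in rad, then the finger opening in cm, from 0 to 8.7. A call has 1 to 8 rows; each row is the pose to reach, as a shift and turn from the pose commanded when the call began, along the tool's axes at that moment; what a row does not reach only later rows make up. A row lasts 1/10 s, in which the tool goes at most 50 mm and 8.59 degrees, less where a joint would pass 70% of its speed; a pose out of reach is approached as far as the arm can. A call with a gripper value outside its range is refused whole. The fingers move at their own pace and stop on an object; the grip force is fixed at half the most. Time passes only in rows, so rows that repeat a pose let the fingers close. It gives the time, the measured TCP pose, the force, the opening and the grip force at its end, in the units of the state.
- env.read_state(): the state, without advancing time (a new reading comes with each control period).
- optics.read_camera(name): name is "scene" or "side" or "wrist"; returns a dict with "pixels" (420x560x3 uint8, red, green, blue), "fx", "fy", "cx", "cy" (pixels), "R" (3x3) and "t" (3): a world point X has camera coordinates R X + t. Camera axes: x right, y down, z forward; pixel columns grow to the right and rows downward; lengths in mm; the calibration is good to about 2 mm. The wrist camera is an equidistant fisheye: a pixel r from the principal point sees the ray r / f radians off the axis. A picture is of the moment at which its call begins. There is no depth.
- env.close_job(): hands the job in; it is judged then, once.
Trained networks look in a picture, given as the dict that the camera call returned (one of the last four; its "shot" number tells which), for a name from the list of things; names that differ only in an ending like _2 or _b are one class to them, and where a whole thing is asked for, a point or a joint stands for the part that bears it (a point fixed in the world has none). Each returns a list of dicts, best first, with "p" (0 to 1); they miss things now and then, are a little off and sometimes report something else, mostly with a low value. They report only what shows in the picture. A call takes as long as a camera call. They do not tell look-alikes from the thing itself.
- spot_in(picture, name): "position" ([x, y, z] in mm, in world coordinates, good to about 4 mm: the middle of the surface that is visible of it).
- trace(picture, name): "pixels" (420x560 bool, what is visible of it).
- tip_of(picture, name): "position" ([x, y, z] in mm, in world coordinates, good to about 4 mm: a listed point, or the origin of a listed thing).
The state is a dict: "clock": time; "q": joint angles; "joint_velocities": joint speeds; "joint_efforts": joint torques, N m; "tcp_pos": TCP position; "tcp_rot": TCP orientation; "contact_force": force on the tool from outside, world axes, zero at the start; "moment": the same for the moment, N m; "gripper_width": opening from 0.0 (shut) to 1.0 (fully open); "grasp_force": force on a finger pad.
Only numpy, scipy, OpenCV 4.12 (cv2) and the standard library are available. Lean on these libraries where they do the work, as an engineer would, in place of code of your own. Each camera call takes 0.05 s, during which the arm holds its last target. There are 200 camera calls.

## Working session

There is one attempt and no reset: what is moved stays moved. The work goes in short steps, Python scripts to look and compute and a tool call to move; the robot and the scene stay as the last step left them, time stands still between calls to the robot, and variables do not carry over. Pictures are saved under pics/ and viewed, at most 14 in all, crops included, and the job is handed in when it is done.

Besides the shell and the picture viewer there is one more tool, called after "Emit:" as a command line: name --pt "numbers of a row" for each row, then --argument value for the rest. move_arm: Moves the arm, as the interface text tells. Its arguments: {"type":"object","properties":{"targets":{"type":"array","items":{"type":"array","items":{"type":"number"}}}},"required":["targets"]}

```bash
mkdir -p pics; ls; python3 - <<'E'
from cell import env, optics, spot_in, trace, tip_of
import cv2,numpy as np
s=env.read_state();print(s['clock'],s['tcp_pos'],s['tcp_rot'],s['contact_force'],s['gripper_width'])
for n in ['scene','side']:
    p=optics.read_camera(n);cv2.imwrite(f'pics/{n}1.png',p['pixels'][:,:,::-1])
    print(n,p['fx'],p['cx'],p['cy'],np.round(-np.array(p['R']).T@p['t']),np.round(p['R'],2).tolist())
    for k in ['die','plunger','jar','vial','holder','long_tray','short_tray','bottle']:
        print(k,[(round(d['p'],2),np.round(d['position']).tolist()) for d in tip_of(p,k)][:4])
E
```

```text
pics
0.0 [ 255.1418917  -597.24057703  221.47070802] [[ 9.19559857e-01  3.92949118e-01 -8.12800478e-04]
 [ 3.92949951e-01 -9.19558293e-01  1.69772824e-03]
 [-8.02966064e-05 -1.88055264e-03 -9.99998229e-01]] [ 0.11472253 -0.32828473  0.54605065] 1.0026365599876417
scene 425.3258862991232 280.4520798652649 205.79850361052436 [869. 573. 620.] [[-0.85, 0.53, -0.0], [0.36, 0.56, -0.75], [-0.4, -0.64, -0.66]]
die [(0.94, [470.0, 307.0, 4.0]), (0.55, [367.0, 330.0, -0.0]), (0.4, [396.0, 208.0, 2.0])]
plunger [(0.61, [435.0, -68.0, 0.0])]
jar [(0.68, [397.0, 206.0, 1.0])]
vial [(0.86, [448.0, 57.0, -1.0]), (0.53, [421.0, -2.0, 4.0])]
holder []
long_tray [(0.76, [620.0, 182.0, 2.0])]
short_tray [(0.86, [616.0, -158.0, 1.0])]
bottle [(0.8, [421.0, -188.0, -2.0])]
side 456.5275392250072 279.3560873534458 205.90206277843197 [ 485. -766.  503.] [[1.0, -0.06, -0.02], [-0.04, -0.52, -0.86], [0.04, 0.85, -0.52]]
die [(0.74, [469.0, 312.0, 1.0]), (0.69, [368.0, 331.0, 6.0])]
plunger [(0.62, [435.0, -76.0, -6.0])]
jar [(0.78, [395.0, 205.0, -5.0])]
vial [(0.65, [424.0, -3.0, 4.0]), (0.57, [447.0, 52.0, -2.0])]
holder [(0.64, [392.0, -323.0, 1.0]), (0.22, [621.0, 186.0, -3.0])]
long_tray [(0.57, [623.0, 186.0, -4.0]), (0.52, [444.0, 57.0, -1.0])]
short_tray [(0.72, [616.0, -157.0, 2.0])]
bottle [(0.68, [419.0, -191.0, -0.0]), (0.25, [622.0, 186.0, -3.0])]
```

View pics/scene1.png

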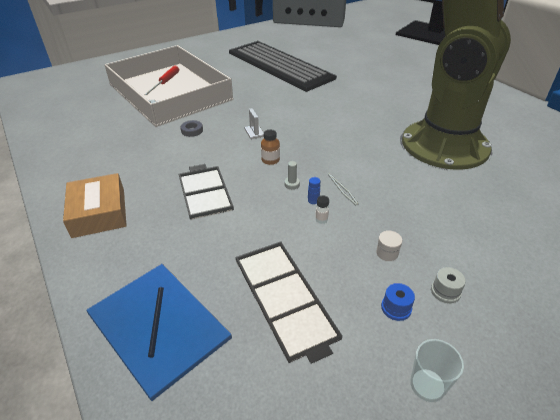

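View pics/side1.png

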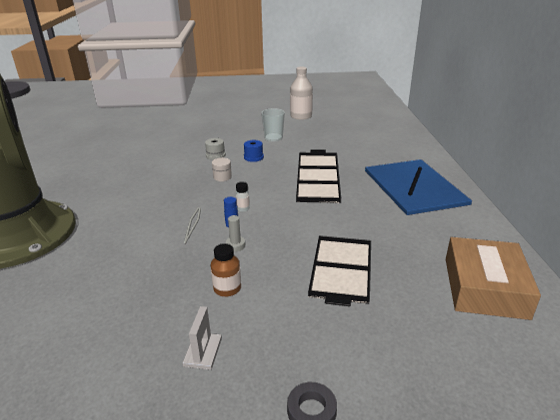

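Scene view: grey die at (448,283), blue look-alike at (398,300), jar (389,245), clear vial (322,208), blue vial (314,190), plunger (292,175), bottle (270,148), holder (254,123), long tray (288,300) with its tab toward +y, and short tray (206,190) with its tab toward −y. The side view agrees. Next I fit model silhouettes to the network masks in both views, leaving z free as a height check.

```bash
cat > fit.py <<'E'
import numpy as np,cv2
from scipy.optimize import minimize
from cell import env, optics, spot_in, trace, tip_of
def cyl(r,z0,z1):
    a=np.linspace(0,2*np.pi,40,False)
    return np.array([[r*np.cos(t),r*np.sin(t),z] for t in a for z in(z0,z1)])
def box(x0,x1,y0,y1,z0,z1): return np.array([[x,y,z] for x in(x0,x1) for y in(y0,y1) for z in(z0,z1)],float)
M=dict(die=[cyl(26,0,8),cyl(24,8,40)],plunger=[cyl(18,0,12),cyl(10,12,62)],jar=[cyl(22,0,42)],
 vial=[cyl(13,0,44),cyl(12.5,44,58)],bottle=[cyl(23,0,55),cyl(15,55,79)],
 holder=[box(-20,20,-28,28,0,8),box(-5,5,-25,-12,8,62),box(-5,5,12,25,8,62),box(-5,5,-25,25,8,14),box(-5,5,-25,25,36,62)],
 long_tray=[box(-48,48,-116,116,0,12),box(-20,20,116,136,0,12)],short_tray=[box(-48,48,-78,78,0,12),box(-20,20,-98,-78,0,12)])
def proj(p,X):
    c=X@np.array(p['R']).T+np.array(p['t'])
    return np.c_[p['fx']*c[:,0]/c[:,2]+p['cx'],p['fy']*c[:,1]/c[:,2]+p['cy']]
def place(X,v):
    c,s=np.cos(v[3]),np.sin(v[3]);return X@np.array([[c,s,0],[-s,c,0],[0,0,1]])+v[:3]
S=4
def sil(p,name,v,off):
    m=np.zeros((420*S//2,560*S//2),np.uint8)
    for part in M[name]:
        u=cv2.convexHull(((proj(p,place(part,v))+.5-off)*S).astype(np.float32)).round().astype(np.int32)
        cv2.fillConvexPoly(m,u,1)
    return m
def masks(pics,name,near):
    out=[]
    for p in pics:
        best=None
        for d in trace(p,name):
            ys,xs=np.nonzero(d['pixels'])
            if len(xs)<20: continue
            e=np.hypot(*(np.array([xs.mean(),ys.mean()])-proj(p,np.array([[near[0],near[1],20.]]))[0]))
            if e<22 and (best is None or e<best[0]): best=(e,d['pixels'],d['p'],xs.mean(),ys.mean())
        out.append(best)
    return out
def fit(pics,name,v0,yaw=False,z=True):
    ms=masks(pics,name,v0); T=[]
    for p,b in zip(pics,ms):
        if b is None: continue
        off=np.array([max(0,b[3]-140),max(0,b[4]-105)]).round()
        big=cv2.resize(b[1].astype(np.uint8),None,fx=S,fy=S,interpolation=cv2.INTER_NEAREST)
        o=(off*S).astype(int); g=np.zeros((420*S//2,560*S//2),np.uint8)
        w=big[o[1]:o[1]+g.shape[0],o[0]:o[0]+g.shape[1]]; g[:w.shape[0],:w.shape[1]]=w
        T.append((p,off,g))
    def full(q): return np.array([q[0],q[1],q[2]*z,q[3] if yaw else 0])
    def ious(q):
        r=[]
        for p,off,g in T:
            m=sil(p,name,full(q),off); r.append((m&g).sum()/max(1,(m|g).sum()))
        return r
    best=None
    for y0 in (np.linspace(-.8,.8,5) if yaw=='wide' else [v0[3]]):
        q0=np.array([v0[0],v0[1],0,y0]); sx=np.vstack([q0]+[q0+d for d in np.diag([6,6,5,.15])])
        r=minimize(lambda q:-sum(ious(q)),q0,method='Nelder-Mead',options=dict(initial_simplex=sx,xatol=.05,fatol=1e-4,maxiter=250))
        if best is None or r.fun<best.fun: best=r
    return full(best.x),np.round(ious(best.x),2),[None if b is None else round(b[2],2) for b in ms]
E
python3 - <<'E'
from fit import *
pics=[optics.read_camera(n) for n in('scene','side')]
for n,x,y,w in [('die',367,330,0),('die',470,309,0),('jar',396,206,0),('vial',447,55,0),('vial',422,-2,0),('plunger',435,-72,0),('bottle',420,-189,0),('holder',392,-323,'wide'),('long_tray',621,184,True),('short_tray',616,-157,True)]:
    for z in (True,False):
        v,i,p=fit(pics,n,np.array([x,y,0,0.]),w,z); print(n,z,np.round(v,2),i,p)
E
```

```text
die True [369.94 331.15   2.26   0.  ] [0.9  0.75] [0.67, 0.77]
die False [369.13 331.    -0.     0.  ] [0.91 0.74] [0.67, 0.77]
die True [470.77 310.32   2.11   0.  ] [0.95 0.91] [0.59, 0.83]
die False [470.08 309.91   0.     0.  ] [0.95 0.87] [0.59, 0.83]
jar True [394.93 206.29   2.07   0.  ] [0.86 0.89] [0.94, 0.82]
jar False [394.18 206.71   0.     0.  ] [0.85 0.88] [0.94, 0.82]
vial True [445.5   60.16   2.53   0.  ] [0.85 0.94] [0.57, 0.55]
vial False [445.44  60.27   0.     0.  ] [0.86 0.89] [0.57, 0.55]
vial True [423.65  -0.49   2.86   0.  ] [0.79 0.64] [0.85, 0.51]
vial False [423.55  -0.64  -0.     0.  ] [0.79 0.6 ] [0.85, 0.51]
plunger True [433.11 -73.59   2.22   0.  ] [0.87 0.82] [0.61, 0.89]
plunger False [432.93 -72.97  -0.     0.  ] [0.86 0.79] [0.61, 0.89]
bottle True [ 422.25 -188.06    0.9     0.  ] [0.94 0.95] [0.57, 0.84]
bottle False [ 422.4 -187.9   -0.     0. ] [0.95 0.94] [0.57, 0.84]
holder True [ 3.9416e+02 -3.1984e+02  1.6300e+00 -2.0000e-01] [0.89 0.95] [0.57, 0.73]
holder False [ 3.9380e+02 -3.1919e+02 -0.0000e+00 -2.0000e-01] [0.88 0.95] [0.57, 0.73]
long_tray True [ 6.2112e+02  1.8593e+02  2.7800e+00 -1.3000e-01] [0.96 0.96] [0.86, 0.8]
long_tray False [ 6.2078e+02  1.8829e+02  0.0000e+00 -1.3000e-01] [0.95 0.96] [0.86, 0.8]
short_tray True [ 6.1753e+02 -1.5416e+02  1.1500e+00 -2.4000e-01] [0.96 0.94] [0.59, 0.69]
short_tray False [ 6.1769e+02 -1.5361e+02  0.0000e+00 -2.4000e-01] [0.96 0.93] [0.59, 0.69]
```

```bash
cat > go.py <<'E'
import sys,numpy as np
from cell import env
# usage: go.py ang x y z : shift (cm, tool axes) + turn to bring TCP to x,y,z with tool y at world angle ang
s=env.read_state();R=np.array(s['tcp_rot']);p=np.array(s['tcp_pos'])
a=float(sys.argv[1]);cur=np.arctan2(R[1,1],R[0,1]);d=(a-cur+np.pi/2)%np.pi-np.pi/2
print('clock',s['clock'],'tcp',np.round(p,1),'yaw',round(cur,3),'grip',round(s['gripper_width']*8.7,2),round(float(s['grasp_force']),1),'F',np.round(s['contact_force'],1),'q',np.round(s['q'],2))
v=list(map(float,sys.argv[2:]))
for i in range(0,len(v),3):
    print(v[i:i+3],'->',np.round(R.T@(np.array(v[i:i+3])-p)/10,2),'turn',round(-d,3))
E
python3 go.py -0.2 394 -319.5 130 394 -319.5 31
```

```text
clock 3.0 tcp [ 255.4 -597.8  222.6] yaw -1.167 grip 8.68 0.0 F [ 0.7  0.6 -0.1] q [ 1.18  0.32 -0.07  1.45  0.02  1.37 -0.06]
[394.0, -319.5, 130.0] -> [ 23.68 -20.14   9.25] turn -0.967
[394.0, -319.5, 31.0] -> [ 23.68 -20.14  19.15] turn -0.967
```

Emit:
move_arm --pt "23.7 -20.1 9.2 -0.967 5" --pt "23.7 -20.1 9.2 -0.967 5" --pt "23.7 -20.1 9.2 -0.967 5" --pt "23.7 -20.1 9.2 -0.967 5" --pt "23.7 -20.1 9.2 -0.967 5" --pt "23.7 -20.1 9.2 -0.967 5" --pt "23.7 -20.1 9.2 -0.967 5" --pt "23.7 -20.1 9.2 -0.967 5"

```text
clock: 3.8
tcp_pos: [395.9, -315.8, 129.8]
tcp_rot: [[0.191, 0.981, -0.001], [0.981, -0.191, 0.002], [0.002, -0.001, -1.0]]
contact_force: [-0.3, 0.1, -0.2]
gripper_width: 0.577
grasp_force: 0.0
```

```bash
python3 go.py -0.2 394 -319.5 130 394 -319.5 31; python3 - <<'E'
from cell import *
import cv2
p=optics.read_camera('wrist');cv2.imwrite('pics/w1.png',p['pixels'][:,:,::-1])
E
```

```text
clock 3.8 tcp [ 395.9 -315.8  129.8] yaw -0.193 grip 5.02 0.0 F [-0.3  0.1 -0.2] q [ 0.97  0.1  -0.36  1.91  0.04  1.14  0.4 ]
[394.0, -319.5, 130.0] -> [-0.4  -0.12 -0.02] turn 0.007
[394.0, -319.5, 31.0] -> [-0.42 -0.11  9.88] turn 0.007
```

View pics/w1.png

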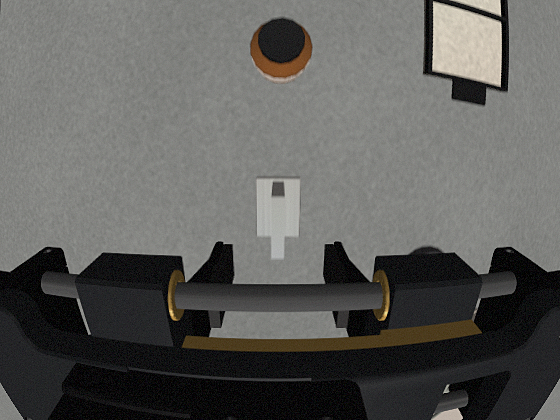

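Wrist view: the holder plate runs vertically at column 277, midway between the fingers, so it is aligned. Descending and closing.

Emit:
move_arm --pt "0 0 5 0 5" --pt "0 0 5 0 5"

```text
clock: 4.05
tcp_pos: [390.1, -319.5, 76.3]
tcp_rot: [[0.202, 0.979, -0.007], [0.979, -0.202, 0.005], [0.003, -0.008, -1.0]]
contact_force: [0.2, 1.1, 0.4]
gripper_width: 0.57
grasp_force: 0.0
```

```bash
python3 go.py -0.2 394 -319.5 80 394 -319.5 31
```

```text
clock 4.05 tcp [ 390.1 -319.5   76.3] yaw -0.204 grip 4.96 0.0 F [0.2 1.1 0.4] q [ 0.96  0.17 -0.36  1.96  0.07  1.04  0.37]
[394.0, -319.5, 80.0] -> [ 0.08  0.38 -0.37] turn -0.004
[394.0, -319.5, 31.0] -> [0.06 0.41 4.53] turn -0.004
```

Emit:
move_arm --pt "0 0 4.9 0 5" --pt "0 0 4.9 0 5" --pt "0 0 4.9 0 5" --pt "0 0 4.9 0 5"

```text
clock: 4.45
tcp_pos: [395.6, -321.7, 34.1]
tcp_rot: [[0.2, 0.98, 0.003], [0.98, -0.2, -0.003], [-0.002, 0.003, -1.0]]
contact_force: [0.8, 0.1, -0.1]
gripper_width: 0.576
grasp_force: 0.0
```

```bash
python3 go.py -0.2 394 -319.5 31; python3 - <<'E'
from cell import *
import cv2
p=optics.read_camera('wrist');cv2.imwrite('pics/w2.png',p['pixels'][:,:,::-1])
E
```

```text
clock 4.45 tcp [ 395.6 -321.7   34.1] yaw -0.201 grip 5.01 0.0 F [ 0.8  0.1 -0.1] q [ 0.95  0.22 -0.35  1.99  0.1   0.94  0.35]
[394.0, -319.5, 31.0] -> [ 0.18 -0.2   0.3 ] turn -0.001
```

View pics/w2.png

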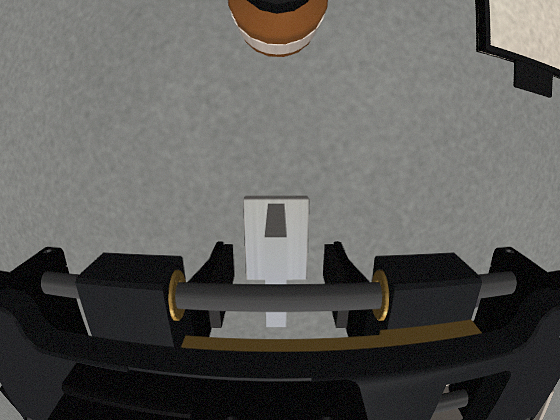

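The plate is between the pads (rows 240–328, column 276). Closing.

Emit:
move_arm --pt "0 0 0 0 0" --pt "0 0 0 0 0" --pt "0 0 0 0 0" --pt "0 0 0 0 0" --pt "0 0 0 0 0" --pt "0 0 0 0 0"

```text
clock: 5.1
tcp_pos: [394.3, -319.8, 31.5]
tcp_rot: [[0.199, 0.98, -0.0], [0.98, -0.199, 0.0], [-0.0, -0.0, -1.0]]
contact_force: [0.8, -0.2, -0.1]
gripper_width: 0.115
grasp_force: 2.3
```

```bash
python3 -c "
import numpy as np
for n,x,y,a,off in [('jar',621,187,-.13,76),('die',621,187,-.13,0),('plunger',621,187,-.13,-76),('vial',617.6,-153.9,-.24,-38),('holder',617.6,-153.9,-.24,38)]:
    print(n,np.round([x-off*np.sin(a),y+off*np.cos(a)],1))"; python3 go.py -0.22 394 -319.5 31 394 -319.5 130
```

```text
jar [630.9 262.4]
die [621. 187.]
plunger [611.1 111.6]
vial [ 608.6 -190.8]
holder [ 626.6 -117. ]
clock 5.1 tcp [ 394.3 -319.8   31.5] yaw -0.2 grip 1.0 2.3 F [ 0.8 -0.2 -0.1] q [ 0.95  0.23 -0.35  1.99  0.1   0.94  0.35]
[394.0, -319.5, 31.0] -> [ 0.02 -0.04  0.05] turn 0.02
[394.0, -319.5, 130.0] -> [ 0.02 -0.04 -9.85] turn 0.02
```

Emit:
move_arm --pt "0 0 0 0 0" --pt "0 0 -4 0 0" --pt "0 0 -10 0 0" --pt "0 0 -10 0 0" --pt "6 4.6 -10 0.04 0" --pt "10 7.6 -10 0.04 0"

```text
clock: 5.7
tcp_pos: [469.5, -254.8, 131.9]
tcp_rot: [[0.244, 0.97, 0.001], [0.97, -0.244, -0.002], [-0.001, 0.001, -1.0]]
contact_force: [1.4, -0.1, -1.8]
gripper_width: 0.113
grasp_force: 30.0
```

Emit:
move_arm --pt "3.6 2.8 0 0 0" --pt "7.2 5.6 0 0 0" --pt "10.8 8.4 0 0 0" --pt "14.5 11.1 0 0 0" --pt "14.5 11.1 0 0 0" --pt "14.5 11.1 0 0 0" --pt "14.5 11.1 0 0 0"

```text
clock: 6.4
tcp_pos: [610.6, -140.8, 130.6]
tcp_rot: [[0.239, 0.971, -0.002], [0.971, -0.239, -0.001], [-0.001, -0.002, -1.0]]
contact_force: [-0.6, -1.3, -1.9]
gripper_width: 0.11
grasp_force: 30.0
```

```bash
python3 go.py -0.24 626.6 -117 130 626.6 -117 36; python3 - <<'E'
from cell import *
import cv2
p=optics.read_camera('side');cv2.imwrite('pics/s2.png',p['pixels'][:,:,::-1])
E
```

```text
clock 6.4 tcp [ 610.6 -140.8  130.6] yaw -0.241 grip 0.95 30.0 F [-0.6 -1.3 -1.9] q [ 0.59  0.38 -0.51  1.61  0.19  1.21 -0.2 ]
[626.6, -117.0, 130.0] -> [2.69 0.99 0.06] turn -0.001
[626.6, -117.0, 36.0] -> [2.7  1.   9.46] turn -0.001
```

View pics/s2.png

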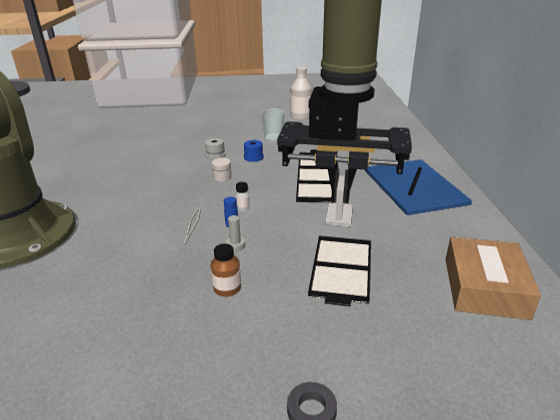

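Side view: the holder is held upright below the gripper, foot at (340,213), above and behind the short tray.

Emit:
move_arm --pt "2.7 1.0 0 0 0" --pt "2.7 1.0 2 0 0" --pt "2.7 1.0 6 0 0" --pt "2.7 1.0 8.5 0 0" --pt "2.7 1.0 8.5 0 0" --pt "2.7 1.0 9.4 0 0" --pt "2.7 1.0 9.4 0 0" --pt "2.7 1.0 9.4 0 0"

```text
clock: 7.25
tcp_pos: [628.8, -116.0, 39.0]
tcp_rot: [[0.238, 0.971, 0.002], [0.971, -0.238, -0.001], [-0.0, 0.002, -1.0]]
contact_force: [-0.4, 0.5, -1.3]
gripper_width: 0.11
grasp_force: 30.0
```

```bash
python3 go.py -0.24 626.6 -117 35
```

```text
clock 7.25 tcp [ 628.8 -116.    39. ] yaw -0.241 grip 0.96 30.0 F [-0.4  0.5 -1.3] q [ 0.53  0.49 -0.49  1.66  0.26  1.06 -0.29]
[626.6, -117.0, 35.0] -> [-0.15 -0.19  0.4 ] turn -0.001
```

Emit:
move_arm --pt "0 0 0 0 0" --pt "0 0 0 0 0" --pt "0 0 0 0 0"

```text
clock: 7.55
tcp_pos: [628.2, -115.5, 38.1]
tcp_rot: [[0.238, 0.971, 0.001], [0.971, -0.238, -0.0], [-0.0, 0.001, -1.0]]
contact_force: [-0.8, 0.6, -1.1]
gripper_width: 0.113
grasp_force: 30.0
```

Emit:
move_arm --pt "0 0 0.2 0 0" --pt "0 0 0.25 0 0" --pt "0 0 0.25 0 0" --pt "0 0 0.25 0 0"

```text
clock: 7.95
tcp_pos: [628.3, -115.6, 35.5]
tcp_rot: [[0.238, 0.971, 0.001], [0.971, -0.238, -0.0], [-0.0, 0.001, -1.0]]
contact_force: [-0.3, -0.4, 2.4]
gripper_width: 0.109
grasp_force: 30.0
```

Emit:
move_arm --pt "0 0 0 0 4" --pt "0 0 0 0 4" --pt "0 0 0 0 4" --pt "0 0 -4 0 4.5" --pt "0 0 -9 0 4.5" --pt "0 0 -11 0 4.5" --pt "0 0 -11 0 4.5"

```text
clock: 8.65
tcp_pos: [630.5, -115.6, 149.5]
tcp_rot: [[0.238, 0.971, 0.007], [0.971, -0.238, -0.002], [0.0, 0.008, -1.0]]
contact_force: [0.3, -0.2, 0.8]
gripper_width: 0.51
grasp_force: 0.0
```

```bash
python3 go.py -0.24 445.5 60.2 130
```

```text
clock 8.65 tcp [ 630.5 -115.6  149.5] yaw -0.24 grip 4.44 0.0 F [ 0.3 -0.2  0.8] q [ 0.55  0.39 -0.52  1.56  0.2   1.24 -0.24]
[445.5, 60.2, 130.0] -> [ 12.68 -22.17   1.78] turn 0.0
```

Emit:
move_arm --pt "12.7 -22 2.2 0 5" --pt "12.7 -22 2.2 0 5" --pt "12.7 -22 2.2 0 5" --pt "12.7 -22 2.2 0 5" --pt "12.7 -22 2.2 0 5" --pt "12.7 -22 2.2 0 5" --pt "12.7 -22 2.2 0 5" --pt "12.7 -22 2.2 0 5"

```text
clock: 9.45
tcp_pos: [445.0, 59.1, 122.8]
tcp_rot: [[0.239, 0.971, 0.0], [0.971, -0.239, -0.0], [-0.0, 0.0, -1.0]]
contact_force: [0.8, -0.2, 0.3]
gripper_width: 0.578
grasp_force: 0.0
```

```bash
python3 go.py -0.24 445.5 60.2 14; python3 - <<'E'
from cell import *
import cv2
p=optics.read_camera('wrist');cv2.imwrite('pics/w3.png',p['pixels'][:,:,::-1])
p=optics.read_camera('side')
for n in('holder','vial'):print(n,[(round(d['p'],2),d['position']) for d in tip_of(p,n)])
E
```

```text
clock 9.45 tcp [445.   59.1 122.8] yaw -0.241 grip 5.03 0.0 F [ 0.8 -0.2  0.3] q [ 0.49 -0.01 -0.67  2.03 -0.    1.11 -0.42]
[445.5, 60.2, 14.0] -> [ 0.12  0.02 10.88] turn -0.001
holder [(0.58, [626.3, -118.3, 6.3])]
vial [(0.83, [427.1, -3.6, 5.0]), (0.75, [444.4, 54.4, 1.1])]
```

View pics/w3.png

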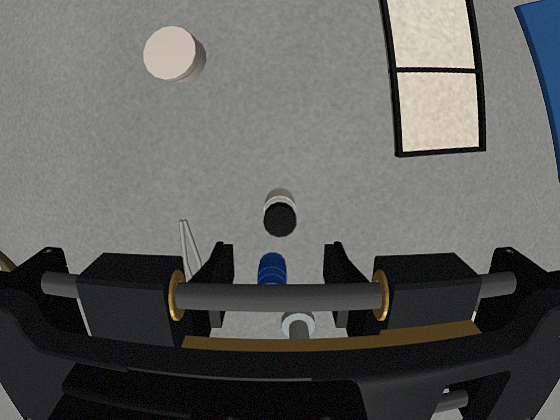

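Holder stands in place. Wrist view: the vial cap is at (280,219), on the finger centre line, with the blue vial behind it at (272,268). Checking the fore-aft fit by projection.

```bash
cat >> fit.py <<'E'
def fish(p,X):
    c=np.atleast_2d(X)@np.array(p['R']).T+np.array(p['t']);r=np.hypot(c[:,0],c[:,1]);k=np.arctan2(r,c[:,2])/r
    return np.c_[p['fx']*k*c[:,0]+p['cx'],p['fy']*k*c[:,1]+p['cy']]
E
python3 - <<'E'
from fit import *
p=optics.read_camera('wrist')
print(fish(p,[[445.5,60.2,58],[445.5,60.2,44],[394.2,206,42],[445.5,70.2,58]]).round(1))
d=trace(p,'vial')
for k in d[:3]:
    ys,xs=np.nonzero(k['pixels']);print(k['p'],xs.min(),xs.max(),ys.min(),ys.max())
E
```

```text
[[278.1 219.3]
 [278.1 213.5]
 [166.9  50.6]
 [274.8 206.7]]
0.85 257 286 252 283
```

Emit:
move_arm --pt "0.1 0.1 4 0 5" --pt "0.1 0.1 8 0 5" --pt "0.1 0.1 10.6 0 5" --pt "0.1 0.1 10.6 0 5" --pt "0.1 0.1 10.6 0 5" --pt "0.1 0.1 10.6 0 5" --pt "0.1 0.1 10.6 0 0" --pt "0.1 0.1 10.6 0 0"

```text
clock: 10.55
tcp_pos: [446.7, 60.8, 18.2]
tcp_rot: [[0.238, 0.971, 0.002], [0.971, -0.238, -0.001], [0.0, 0.002, -1.0]]
contact_force: [0.3, 0.4, -0.3]
gripper_width: 0.469
grasp_force: 0.0
```

Emit:
move_arm --pt "0 0 0 0 0" --pt "0 0 0 0 0" --pt "0 0 0 0 0" --pt "0 0 0 0 0"

```text
clock: 10.95
tcp_pos: [445.9, 60.8, 17.4]
tcp_rot: [[0.238, 0.971, 0.001], [0.971, -0.238, -0.0], [-0.0, 0.001, -1.0]]
contact_force: [0.0, -0.3, 3.6]
gripper_width: 0.287
grasp_force: 30.0
```

```bash
python3 go.py -0.24 445.5 60.2 130 608.6 -190.8 130
```

```text
clock 10.95 tcp [445.9  60.8  17.4] yaw -0.24 grip 2.5 30.0 F [ 0.  -0.3  3.6] q [ 0.45  0.17 -0.68  2.13  0.14  0.89 -0.55]
[445.5, 60.2, 130.0] -> [ -0.07  -0.02 -11.26] turn 0.0
[608.6, -190.8, 130.0] -> [-20.57  21.79 -11.24] turn 0.0
```

Emit:
move_arm --pt "0 0 -4 0 0" --pt "0 0 -8 0 0" --pt "0 0 -12 0 0" --pt "-2.6 2.7 -12 0 0" --pt "-5.8 6.1 -12 0 0" --pt "-9 9.5 -12 0 0" --pt "-12.2 12.9 -12 0 0" --pt "-15.4 16.3 -12 0 0"

```text
clock: 11.75
tcp_pos: [567.9, -129.2, 136.5]
tcp_rot: [[0.238, 0.971, -0.001], [0.971, -0.238, -0.0], [-0.0, -0.001, -1.0]]
contact_force: [1.4, 1.2, 0.5]
gripper_width: 0.291
grasp_force: 30.0
```

```bash
python3 go.py -0.24 608.6 -190.8 130
```

```text
clock 11.75 tcp [ 567.9 -129.2  136.5] yaw -0.24 grip 2.53 30.0 F [1.4 1.2 0.5] q [ 0.63  0.28 -0.53  1.72  0.15  1.19 -0.18]
[608.6, -190.8, 130.0] -> [-5.02  5.42  0.65] turn -0.0
```

Emit:
move_arm --pt "-3 3.2 0 0 0" --pt "-5.2 5.5 0 0 0" --pt "-5.2 5.5 3 0 0" --pt "-5.2 5.5 7 0 0" --pt "-5.2 5.5 10 0 0" --pt "-5.2 5.5 11.3 0 0" --pt "-5.2 5.5 11.3 0 0" --pt "-5.2 5.5 11.3 0 0"

```text
clock: 12.55
tcp_pos: [608.9, -191.0, 24.4]
tcp_rot: [[0.238, 0.971, 0.001], [0.971, -0.238, -0.0], [0.0, 0.001, -1.0]]
contact_force: [0.5, -0.5, -0.9]
gripper_width: 0.289
grasp_force: 30.0
```

Emit:
move_arm --pt "0 0 0 0 0" --pt "0 0 0.1 0 0" --pt "0 0 0.1 0 0" --pt "0 0 0.1 0 0"

```text
clock: 12.95
tcp_pos: [608.5, -191.2, 23.3]
tcp_rot: [[0.238, 0.971, 0.0], [0.971, -0.238, -0.0], [-0.0, 0.0, -1.0]]
contact_force: [0.6, 0.5, -0.2]
gripper_width: 0.287
grasp_force: 30.0
```

Emit:
move_arm --pt "0 0 0.1 0 0" --pt "0 0 0.2 0 0" --pt "0 0 0.2 0 0" --pt "0 0 0.2 0 0"

```text
clock: 13.35
tcp_pos: [608.3, -191.0, 20.9]
tcp_rot: [[0.238, 0.971, -0.0], [0.971, -0.238, 0.0], [-0.0, -0.0, -1.0]]
contact_force: [0.0, -0.1, -1.0]
gripper_width: 0.289
grasp_force: 30.0
```

Emit:
move_arm --pt "0 0 0.1 0 0" --pt "0 0 0.1 0 0" --pt "0 0 0.1 0 0"

```text
clock: 13.65
tcp_pos: [608.6, -191.1, 20.2]
tcp_rot: [[0.238, 0.971, 0.0], [0.971, -0.238, -0.0], [-0.0, 0.0, -1.0]]
contact_force: [-0.3, -0.7, -0.5]
gripper_width: 0.295
grasp_force: 30.0
```

Emit:
move_arm --pt "0 0 0.1 0 0" --pt "0 0 0.1 0 0" --pt "0 0 0.2 0 0" --pt "0 0 0.2 0 0"

```text
clock: 14.05
tcp_pos: [608.6, -191.1, 20.1]
tcp_rot: [[0.238, 0.971, 0.0], [0.971, -0.238, -0.001], [-0.001, 0.0, -1.0]]
contact_force: [-3.9, 1.6, 11.3]
gripper_width: 0.288
grasp_force: 30.0
```

```bash
python3 - <<'E'
from cell import *
import cv2,numpy as np
p=optics.read_camera('side');a=p['pixels'][180:340,260:440,::-1]
q=optics.read_camera('scene');b=q['pixels'][110:270,120:300,::-1]
cv2.imwrite('pics/s3.png',cv2.resize(np.hstack([a,b]),None,fx=2.2,fy=2.2,interpolation=cv2.INTER_CUBIC))
E
```

```text
(no output)
```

View pics/s3.png

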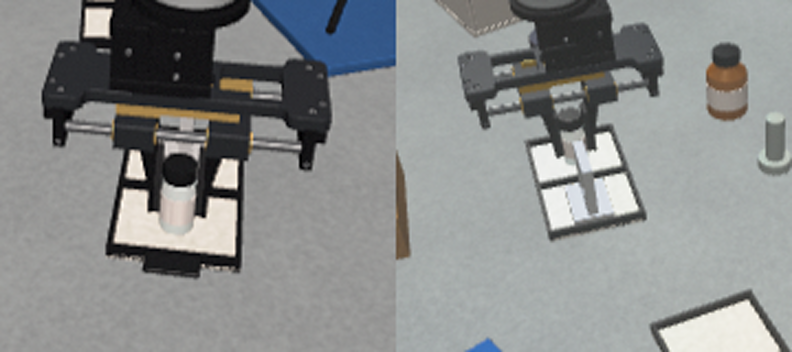

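The crop shows the vial standing in the tab compartment, upright between the fingers, with 11 N of floor contact. Releasing.

Emit:
move_arm --pt "0 0 -0.1 0 0" --pt "0 0 -0.1 0 3.2" --pt "0 0 -0.1 0 5" --pt "0 0 -0.1 0 5" --pt "0 0 -4 0 5" --pt "0 0 -9 0 5" --pt "0 0 -12 0 5" --pt "0 0 -12 0 5"

```text
clock: 14.95
tcp_pos: [611.9, -191.7, 143.7]
tcp_rot: [[0.238, 0.971, 0.009], [0.971, -0.238, -0.003], [-0.001, 0.01, -1.0]]
contact_force: [0.9, -0.1, 1.0]
gripper_width: 0.575
grasp_force: 0.0
```

```bash
python3 go.py -0.2 433 -73.3 130
```

```text
clock 14.95 tcp [ 611.9 -191.7  143.7] yaw -0.24 grip 5.0 0.0 F [ 0.9 -0.1  1. ] q [ 0.65  0.38 -0.5   1.57  0.19  1.23 -0.12]
[433.0, -73.3, 130.0] -> [  7.25 -20.2    1.17] turn -0.04
```

Emit:
move_arm --pt "7.3 -19.9 1.3 0 5" --pt "7.3 -19.9 1.3 0 5" --pt "7.3 -19.9 1.3 0 5" --pt "7.3 -19.9 1.3 0 5" --pt "7.3 -19.9 1.3 0 5" --pt "7.3 -19.9 1.3 0 5" --pt "7.3 -19.9 1.3 0 5"

```text
clock: 15.65
tcp_pos: [433.5, -73.6, 125.3]
tcp_rot: [[0.238, 0.971, 0.001], [0.971, -0.238, -0.001], [-0.0, 0.002, -1.0]]
contact_force: [0.2, 0.1, 0.4]
gripper_width: 0.579
grasp_force: 0.0
```

```bash
python3 go.py -0.24 433 -73.3 25; python3 - <<'E'
from fit import *
p=optics.read_camera('side')
for n in('holder','vial'):
    print(n,fit([p],n,np.array([[626.6,-117,0,-.24],[608.6,-191,0,0]][n=='vial']),n=='holder',True))
p=optics.read_camera('wrist');cv2.imwrite('pics/w4.png',p['pixels'][:,:,::-1])
print(fish(p,[[433,-73.3,62]]))
E
```

```text
clock 15.65 tcp [433.5 -73.6 125.3] yaw -0.24 grip 5.03 0.0 F [0.2 0.1 0.4] q [ 0.7  -0.04 -0.58  2.05 -0.02  1.12 -0.11]
[433.0, -73.3, 25.0] -> [ 0.02 -0.07 10.03] turn -0.0
holder (array([ 6.28499114e+02, -1.11786704e+02,  4.41824944e+00, -2.40112916e-01]), array([0.62]), [0.56])
vial (array([ 608.88893463, -187.62530959,    2.80171296,    0.        ]), array([0.95]), [0.65])
[[276.79476092 221.27973847]]
```

View pics/w4.png

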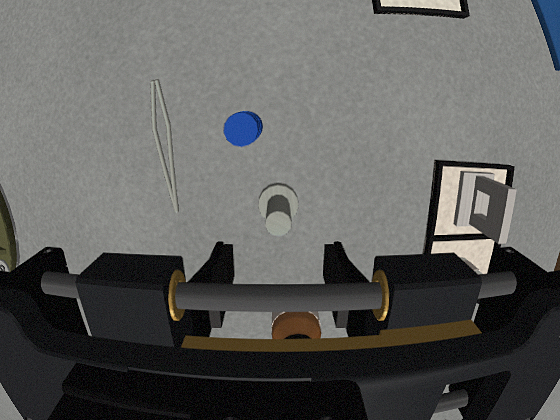

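Wrist view: plunger top at (278,224), as projected, and the holder is upright in its compartment (right, 475,205). The vial fit is upright (0.95). Descending on the plunger.

Emit:
move_arm --pt "-0.1 0 4 0 5" --pt "-0.1 0 8 0 5" --pt "-0.1 0 10 0 5" --pt "-0.1 0 10 0 5" --pt "-0.1 0 10 0 5" --pt "-0.1 0 10 0 5" --pt "-0.1 0 10 0 0" --pt "-0.1 0 10 0 0"

```text
clock: 16.65
tcp_pos: [433.1, -74.1, 26.1]
tcp_rot: [[0.238, 0.971, 0.002], [0.971, -0.238, -0.001], [-0.001, 0.002, -1.0]]
contact_force: [0.3, 0.3, -0.5]
gripper_width: 0.467
grasp_force: 0.0
```

Emit:
move_arm --pt "0 0 0 0 0" --pt "0 0 0 0 0" --pt "0 0 0 0 0" --pt "0 0 0 0 0" --pt "0 0 0 0 0"

```text
clock: 17.15
tcp_pos: [432.4, -73.9, 25.2]
tcp_rot: [[0.238, 0.971, 0.0], [0.971, -0.238, -0.0], [-0.0, 0.0, -1.0]]
contact_force: [0.2, -0.3, 0.9]
gripper_width: 0.218
grasp_force: 30.0
```

```bash
python3 go.py -0.24 611.1 111.6 130
```

```text
clock 17.15 tcp [432.4 -73.9  25.2] yaw -0.24 grip 1.9 30.0 F [ 0.2 -0.3  0.9] q [ 0.68  0.12 -0.59  2.15  0.08  0.9  -0.2 ]
[611.1, 111.6, 130.0] -> [ 22.27  12.95 -10.48] turn -0.0
```

Emit:
move_arm --pt "0 0 -4 0 0" --pt "0 0 -8 0 0" --pt "0 0 -11 0 0" --pt "3 1.8 -11 0 0" --pt "7 4.1 -11 0 0" --pt "11 6.4 -11 0 0" --pt "15 8.7 -11 0 0" --pt "19 11 -11 0 0"

```text
clock: 17.95
tcp_pos: [584.9, 85.5, 134.3]
tcp_rot: [[0.239, 0.971, -0.001], [0.971, -0.239, -0.0], [-0.001, -0.001, -1.0]]
contact_force: [1.6, 0.2, -0.9]
gripper_width: 0.223
grasp_force: 30.0
```

Emit:
move_arm --pt "3.3 1.95 0 0 0" --pt "3.3 1.95 2 0 0" --pt "3.3 1.95 6 0 0" --pt "3.3 1.95 9 0 0" --pt "3.3 1.95 10.5 0 0" --pt "3.3 1.95 10.5 0 0" --pt "3.3 1.95 10.5 0 0" --pt "3.3 1.95 10.5 0 0"

```text
clock: 18.75
tcp_pos: [611.5, 112.0, 30.6]
tcp_rot: [[0.238, 0.971, 0.001], [0.971, -0.238, 0.0], [0.0, 0.001, -1.0]]
contact_force: [0.9, -0.5, -1.3]
gripper_width: 0.224
grasp_force: 30.0
```

Emit:
move_arm --pt "0 0 0.1 0 0" --pt "0 0 0.2 0 0" --pt "0 0 0.2 0 0" --pt "0 0 0.2 0 0"

```text
clock: 19.15
tcp_pos: [611.0, 111.9, 28.1]
tcp_rot: [[0.238, 0.971, 0.0], [0.971, -0.238, -0.0], [-0.0, 0.0, -1.0]]
contact_force: [1.0, -0.5, -1.6]
gripper_width: 0.221
grasp_force: 30.0
```

Emit:
move_arm --pt "0 0 0.05 0 0" --pt "0 0 0.1 0 0" --pt "0 0 0.1 0 0" --pt "0 0 0.1 0 0"

```text
clock: 19.55
tcp_pos: [611.0, 112.0, 27.0]
tcp_rot: [[0.238, 0.971, -0.0], [0.971, -0.238, -0.0], [-0.0, -0.0, -1.0]]
contact_force: [0.2, 0.5, -1.7]
gripper_width: 0.222
grasp_force: 30.0
```

Emit:
move_arm --pt "0 0 0.05 0 0" --pt "0 0 0.1 0 0" --pt "0 0 0.1 0 0" --pt "0 0 0.1 0 0"

```text
clock: 19.95
tcp_pos: [611.1, 112.0, 26.6]
tcp_rot: [[0.238, 0.971, 0.0], [0.971, -0.238, -0.0], [-0.0, 0.0, -1.0]]
contact_force: [-2.4, -0.3, 4.8]
gripper_width: 0.222
grasp_force: 30.0
```

Emit:
move_arm --pt "0 0 0 0 3" --pt "0 0 0 0 4.5" --pt "0 0 0 0 4.5" --pt "0 0 -4 0 5" --pt "0 0 -8 0 6" --pt "0 0 -11 0 7" --pt "0 0 -11 0 7"

```text
clock: 20.65
tcp_pos: [614.2, 113.2, 141.1]
tcp_rot: [[0.238, 0.971, 0.009], [0.971, -0.238, 0.001], [0.003, 0.008, -1.0]]
contact_force: [0.3, 0.1, -0.1]
gripper_width: 0.747
grasp_force: 0.0
```

```bash
python3 go.py -0.24 394.5 206.4 125; python3 - <<'E'
import numpy as np
R=np.array([[.238,.971,0],[.971,-.238,0],[0,0,-1]])
print(R.T@(np.array([394.5,206.4,100])-[611.1,112,136.6]))
E
```

```text
clock 20.65 tcp [614.2 113.2 141.1] yaw -0.24 grip 6.5 0.0 F [ 0.3  0.1 -0.1] q [ 0.35  0.4  -0.72  1.61  0.28  1.23 -0.67]
[394.5, 206.4, 125.0] -> [  3.83 -23.56   1.43] turn 0.0
[  40.1116 -232.7858   36.6   ]
```

Emit:
move_arm --pt "4.0 -23.3 1.5 0 7" --pt "4.0 -23.3 1.5 0 7" --pt "4.0 -23.3 1.5 0 7" --pt "4.0 -23.3 1.5 0 7" --pt "4.0 -23.3 1.5 0 7" --pt "4.0 -23.3 1.5 0 7" --pt "4.0 -23.3 1.5 0 7" --pt "4.0 -23.3 1.5 0 7"

```text
clock: 21.45
tcp_pos: [395.2, 205.6, 121.0]
tcp_rot: [[0.239, 0.971, 0.0], [0.971, -0.239, 0.0], [0.0, 0.0, -1.0]]
contact_force: [0.3, 0.4, 0.0]
gripper_width: 0.801
grasp_force: 0.0
```

```bash
python3 go.py -0.24 394.5 206.4 12; python3 - <<'E'
from fit import *
p=optics.read_camera('wrist');cv2.imwrite('pics/w5.png',p['pixels'][:,:,::-1])
print(fish(p,[[394.5,206.4,42],[369.5,331,40]]))
q=[optics.read_camera(n) for n in('side','scene')]
print(fit(q,'plunger',np.array([611,112,0,0.])))
E
```

```text
clock 21.45 tcp [395.2 205.6 121. ] yaw -0.241 grip 6.97 0.0 F [0.3 0.4 0. ] q [ 0.36 -0.01 -0.88  2.04 -0.01  1.11 -0.76]
[394.5, 206.4, 12.0] -> [ 0.05 -0.09 10.9 ] turn -0.001
[[276.68330022 213.90540363]
 [204.00917135  65.86893924]]
(array([610.90752188, 113.09949863,   5.46276208,   0.        ]), array([0.9, 0.9]), [0.86, 0.82])
```

View pics/w5.png

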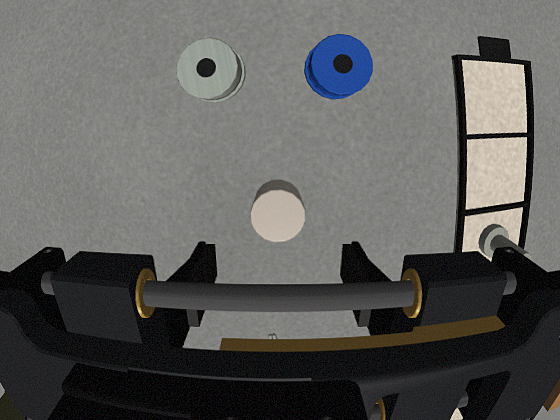

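Wrist view: jar top (278,214) and die bore (206,68) both match their projections, and the plunger stands in the far compartment. Descending on the jar.

Emit:
move_arm --pt "0 0 4 0 7" --pt "0 0 8 0 7" --pt "0 0 10.9 0 7" --pt "0 0 10.9 0 7" --pt "0 0 10.9 0 7" --pt "0 0 10.9 0 7" --pt "0 0 10.9 0 0" --pt "0 0 10.9 0 0"

```text
clock: 22.5
tcp_pos: [395.3, 206.5, 13.3]
tcp_rot: [[0.238, 0.971, 0.003], [0.971, -0.238, 0.0], [0.001, 0.003, -1.0]]
contact_force: [0.9, 0.6, -0.5]
gripper_width: 0.7
grasp_force: 0.0
```

Emit:
move_arm --pt "0 0 0 0 0" --pt "0 0 0 0 0" --pt "0 0 0 0 0" --pt "0 0 0 0 0"

```text
clock: 22.9
tcp_pos: [394.5, 206.2, 12.3]
tcp_rot: [[0.238, 0.971, 0.0], [0.971, -0.238, -0.0], [-0.0, 0.0, -1.0]]
contact_force: [-0.1, -1.2, 5.0]
gripper_width: 0.487
grasp_force: 30.0
```

```bash
python3 go.py -0.24 630.9 262.4 120
```

```text
clock 22.9 tcp [394.5 206.2  12.3] yaw -0.24 grip 4.24 30.0 F [-0.1 -1.2  5. ] q [ 0.29  0.2  -0.88  2.14  0.2   0.88 -0.95]
[630.9, 262.4, 120.0] -> [ 11.08  21.64 -10.76] turn -0.0
```

Emit:
move_arm --pt "0 0 -4 0 0" --pt "0 0 -8 0 0" --pt "0 0 -10 0 0" --pt "1.4 2.7 -10 0 0" --pt "3.4 6.6 -10 0 0" --pt "5.4 10.5 -10 0 0" --pt "7.4 14.4 -10 0 0" --pt "9.4 18.3 -10 0 0"

```text
clock: 23.7
tcp_pos: [595.8, 253.9, 110.8]
tcp_rot: [[0.238, 0.971, -0.001], [0.971, -0.238, -0.001], [-0.001, -0.001, -1.0]]
contact_force: [0.4, 0.7, 0.1]
gripper_width: 0.493
grasp_force: 30.0
```

Emit:
move_arm --pt "1.7 3.35 0 0 0" --pt "1.7 3.35 2 0 0" --pt "1.7 3.35 6 0 0" --pt "1.7 3.35 8.5 0 0" --pt "1.7 3.35 9.6 0 0" --pt "1.7 3.35 9.6 0 0" --pt "1.7 3.35 9.6 0 0" --pt "1.7 3.35 9.6 0 0"

```text
clock: 24.5
tcp_pos: [631.1, 262.6, 16.2]
tcp_rot: [[0.238, 0.971, 0.0], [0.971, -0.238, 0.0], [0.0, 0.0, -1.0]]
contact_force: [-0.6, -0.2, -0.1]
gripper_width: 0.491
grasp_force: 30.0
```

Emit:
move_arm --pt "0 0 0.1 0 0" --pt "0 0 0.2 0 0" --pt "0 0 0.2 0 0" --pt "0 0 0.2 0 0"

```text
clock: 24.9
tcp_pos: [631.2, 262.6, 14.6]
tcp_rot: [[0.238, 0.971, 0.001], [0.971, -0.238, -0.0], [0.0, 0.001, -1.0]]
contact_force: [-0.5, -0.3, 3.7]
gripper_width: 0.49
grasp_force: 30.0
```

Contact with the floor; releasing and going on to the die.

Emit:
move_arm --pt "0 0 0 0 5" --pt "0 0 0 0 6.5" --pt "0 0 0 0 6.5" --pt "0 0 -3 0 6.5" --pt "0 0 -7 0 7" --pt "0 0 -10 0 7.5" --pt "0 0 -10 0 7.5" --pt "0 0 -10 0 7.5"

```text
clock: 25.7
tcp_pos: [631.2, 262.7, 114.5]
tcp_rot: [[0.238, 0.971, 0.001], [0.971, -0.238, 0.0], [0.0, 0.001, -1.0]]
contact_force: [-0.8, 0.2, -0.9]
gripper_width: 0.855
grasp_force: 0.0
```

```bash
python3 go.py -0.24 369.5 331 118
```

```text
clock 25.7 tcp [631.2 262.7 114.5] yaw -0.24 grip 7.44 0.0 F [-0.8  0.2 -0.9] q [ 0.13  0.58 -0.8   1.47  0.43  1.27 -0.95]
[369.5, 331.0, 118.0] -> [  0.41 -27.04  -0.38] turn 0.0
```

Emit:
move_arm --pt "0.4 -27 -0.4 0 7" --pt "0.4 -27 -0.4 0 7" --pt "0.4 -27 -0.4 0 7" --pt "0.4 -27 -0.4 0 7" --pt "0.4 -27 -0.4 0 7" --pt "0.4 -27 -0.4 0 7" --pt "0.4 -27 -0.4 0 7" --pt "0.4 -27 -0.4 0 7"

```text
clock: 26.5
tcp_pos: [369.7, 329.7, 117.2]
tcp_rot: [[0.238, 0.971, -0.0], [0.971, -0.238, -0.001], [-0.001, 0.0, -1.0]]
contact_force: [0.3, -0.8, 0.1]
gripper_width: 0.808
grasp_force: 0.0
```

```bash
python3 go.py -0.24 369.5 331 14; python3 - <<'E'
from fit import *
p=optics.read_camera('wrist');cv2.imwrite('pics/w6.png',p['pixels'][:,:,::-1])
print(fish(p,[[369.5,331,40],[379.5,331,40],[369.5,341,40]]))
E
```

```text
clock 26.5 tcp [369.7 329.7 117.2] yaw -0.24 grip 7.03 0.0 F [ 0.3 -0.8  0.1] q [ 0.16  0.18 -1.01  1.93  0.17  1.12 -1.15]
[369.5, 331.0, 14.0] -> [ 0.13 -0.05 10.32] turn -0.0
[[277.28566603 213.67779355]
 [289.83785735 210.74708832]
 [274.16608831 201.63745173]]
```

View pics/w6.png

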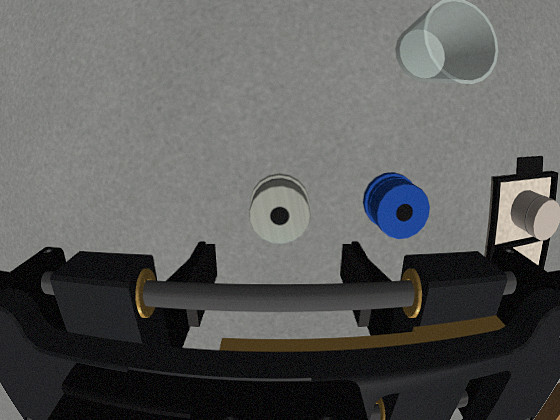

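Wrist view: grey die bore at (280,215), centred as projected, blue die clear at (400,208), and the jar in its compartment at (535,215). Descending.

Emit:
move_arm --pt "0.1 0.1 4 0 7" --pt "0.1 0.1 8 0 7" --pt "0.1 0.1 10.2 0 7" --pt "0.1 0.1 10.2 0 7" --pt "0.1 0.1 10.2 0 7" --pt "0.1 0.1 10.2 0 7" --pt "0.1 0.1 10.2 0 0" --pt "0.1 0.1 10.2 0 0"

```text
clock: 27.35
tcp_pos: [371.7, 331.8, 17.1]
tcp_rot: [[0.238, 0.971, 0.002], [0.971, -0.238, 0.001], [0.001, 0.002, -1.0]]
contact_force: [-0.1, 0.0, 0.1]
gripper_width: 0.7
grasp_force: 0.0
```

Emit:
move_arm --pt "0 0 0 0 0" --pt "0 0 0 0 0" --pt "0 0 0 0 0" --pt "0 0 0 0 0"

```text
clock: 27.75
tcp_pos: [371.0, 331.5, 16.4]
tcp_rot: [[0.238, 0.971, 0.0], [0.971, -0.238, -0.0], [-0.0, 0.0, -1.0]]
contact_force: [-1.6, -1.3, 6.0]
gripper_width: 0.545
grasp_force: 30.0
```

```bash
python3 go.py -0.24 621 187 120
```

```text
clock 27.75 tcp [371.  331.5  16.4] yaw -0.24 grip 4.74 30.0 F [-1.6 -1.3  6. ] q [ 0.05  0.35 -0.93  2.01  0.35  0.94 -1.3 ]
[621.0, 187.0, 120.0] -> [ -8.09  27.73 -10.34] turn 0.0
```

Emit:
move_arm --pt "0 0 -3 0 0" --pt "0 0 -6 0 0" --pt "0 0 -9 0 0" --pt "0 0 -10.5 0 0" --pt "-1 3.4 -10.5 0 0" --pt "-2 6.8 -10.5 0 0" --pt "-3 10.2 -10.5 0 0" --pt "-4 13.7 -10.5 0 0"

```text
clock: 28.55
tcp_pos: [494.6, 258.4, 119.5]
tcp_rot: [[0.238, 0.971, -0.002], [0.971, -0.238, -0.001], [-0.002, -0.002, -1.0]]
contact_force: [-0.3, 1.0, -4.1]
gripper_width: 0.544
grasp_force: 30.0
```

Emit:
move_arm --pt "-1 3.5 0 0 0" --pt "-2 7 0 0 0" --pt "-3.2 11 0 0 0" --pt "-4.1 14 0 0 0" --pt "-4.1 14 0 0 0" --pt "-4.1 14 4 0 0" --pt "-4.1 14 8 0 0" --pt "-4.1 14 9.8 0 0"

```text
clock: 29.35
tcp_pos: [616.5, 185.4, 18.1]
tcp_rot: [[0.238, 0.971, -0.009], [0.971, -0.238, -0.003], [-0.005, -0.008, -1.0]]
contact_force: [-14.8, -3.2, 39.3]
gripper_width: 0.542
grasp_force: 30.0
```

Emit:
move_arm --pt "0 0 0 0 0" --pt "0 0 0.1 0 0" --pt "0 0 0.2 0 0" --pt "0 0 0.2 0 0" --pt "0 0 0.2 0 0"

```text
clock: 29.85
tcp_pos: [621.0, 186.8, 21.6]
tcp_rot: [[0.238, 0.971, 0.001], [0.971, -0.238, -0.0], [0.0, 0.001, -1.0]]
contact_force: [0.1, 0.0, -5.0]
gripper_width: 0.543
grasp_force: 30.0
```

Emit:
move_arm --pt "0 0 0.1 0 0" --pt "0 0 0.2 0 0" --pt "0 0 0.2 0 0" --pt "0 0 0.2 0 0"

```text
clock: 30.25
tcp_pos: [620.5, 186.9, 19.0]
tcp_rot: [[0.238, 0.971, -0.0], [0.971, -0.238, -0.0], [-0.0, -0.0, -1.0]]
contact_force: [-0.4, -0.8, -3.6]
gripper_width: 0.543
grasp_force: 30.0
```

Emit:
move_arm --pt "0 0 0.05 0 0" --pt "0 0 0.1 0 0" --pt "0 0 0.1 0 0" --pt "0 0 0.1 0 0"

```text
clock: 30.65
tcp_pos: [620.6, 186.9, 18.0]
tcp_rot: [[0.238, 0.971, -0.0], [0.971, -0.238, -0.0], [-0.0, -0.0, -1.0]]
contact_force: [-0.2, 0.3, -5.4]
gripper_width: 0.542
grasp_force: 30.0
```

Emit:
move_arm --pt "0 0 0.1 0 0" --pt "0 0 0.1 0 0" --pt "0 0 0.1 0 0"

```text
clock: 30.95
tcp_pos: [620.7, 187.0, 17.6]
tcp_rot: [[0.238, 0.971, 0.0], [0.971, -0.238, -0.0], [-0.0, 0.0, -1.0]]
contact_force: [-2.7, -1.4, 0.1]
gripper_width: 0.547
grasp_force: 30.0
```

Touching the floor; releasing and retreating up, back and clear.

Emit:
move_arm --pt "0 0 0 0 5.5" --pt "0 0 0 0 7" --pt "0 0 0 0 7" --pt "0 0 -3 0 7" --pt "0 0 -7 0 7" --pt "0 0 -12 0 7" --pt "0 0 -15 0 7" --pt "0 0 -15 0 7"

```text
clock: 31.75
tcp_pos: [623.5, 188.7, 173.1]
tcp_rot: [[0.238, 0.971, 0.01], [0.971, -0.238, 0.003], [0.005, 0.009, -1.0]]
contact_force: [0.6, -0.2, 0.5]
gripper_width: 0.801
grasp_force: 0.0
```

Emit:
move_arm --pt "-8 -15 -5 0 7" --pt "-8 -15 -5 0 7" --pt "-8 -15 -5 0 7" --pt "-8 -15 -5 0 7" --pt "-8 -15 -5 0 7" --pt "-8 -15 -5 0 7"

```text
clock: 32.35
tcp_pos: [456.2, 144.2, 217.1]
tcp_rot: [[0.239, 0.971, 0.002], [0.971, -0.239, -0.002], [-0.001, 0.002, -1.0]]
contact_force: [1.0, 0.6, -0.5]
gripper_width: 0.806
grasp_force: 0.0
```

```bash
python3 - <<'E'
from fit import *
P=[optics.read_camera(n) for n in('side','scene')]
for n,p in zip('ab',P):cv2.imwrite(f'pics/end_{n}.png',p['pixels'][:,:,::-1])
def loc(v,o,off,a):
    d=v[:2]-o;return np.round([np.cos(a)*d[0]+np.sin(a)*d[1],-np.sin(a)*d[0]+np.cos(a)*d[1]-off],1)
L=([621,187],-.13);K=([617.6,-153.9],-.24)
for n,x,y,t,off in [('jar',631,262,L,76),('die',621,187,L,0),('plunger',611,112,L,-76),('vial',608.6,-191,K,-38),('holder',627,-117,K,38),('bottle',422,-188,L,0)]:
    v,i,p=fit(P,n,np.array([x,y,0,-.24]),n=='holder'); print(n,np.round(v,2),i,p,loc(v,*[t[0],off,t[1]]))
E
python3 go.py -.24
```

```text
jar [630.58 262.36   6.7    0.  ] [0.57 0.88] [0.47, 0.67] [-0.3 -0. ]
die [612.27 173.21 -15.52   0.  ] [0.   0.96] [0.65, 0.85] [ -6.9 -14.8]
plunger [611.31 113.4    6.01   0.  ] [0.86 0.93] [0.76, 0.78] [-0.1  1.8]
vial [ 607.49 -193.27    6.54    0.  ] [0.94 0.73] [0.98, 0.47] [-0.5 -2.6]
holder [ 6.2717e+02 -1.1971e+02  5.1500e+00 -2.6000e-01] [0.85] [None, 0.73] [ 1.2 -2.5]
bottle [ 421.94 -186.66    1.03    0.  ] [0.95 0.9 ] [0.89, 0.85] [-148.9 -396.3]
clock 33.05 tcp [455.9 144.9 217. ] yaw -0.24 grip 6.98 0.0 F [ 0.3 -0.4  0.7] q [ 0.6  -0.02 -0.94  1.84 -0.02  1.31 -0.58]
```

View pics/end_b.png

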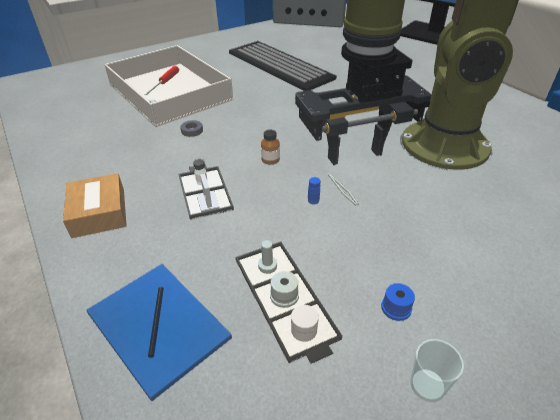

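View pics/end_a.png

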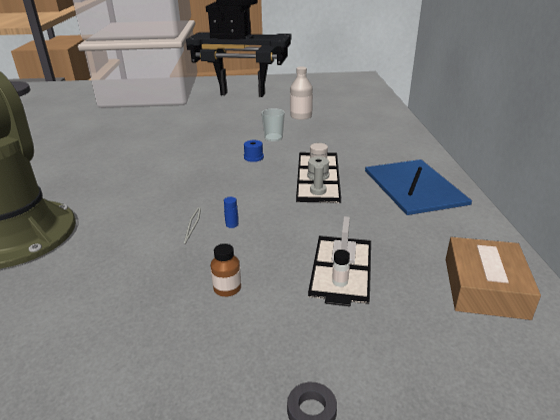

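Both views show jar (305,322), die (284,288) and plunger (267,258) upright in their long-tray compartments, and vial and holder upright in the short tray. The bottle hasn't moved. The bad die fit comes from the side mask, where the plunger hides the die; the scene view shows it centred.

```bash
python3 -c "
from cell import env
print(env.close_job())"
```

```text
the job is handed in; nothing more can be done
None
```

Both kits are made up and the job is handed in: final pictures show all five parts upright in their own compartments and the amber bottle unmoved (about 33 s on the clock); the judge returned no verdict.

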